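# Roll a refilled spray can into the labelling cradle

## Task

Roll the red-capped spray can that lies on the bench up the ramp and into the V of the blue labelling cradle by pushing its side with the fingers, then push its capped end until its base is fully up against the steel end stop, ready for its label. Do not pick the can up or stand it on end, and leave the other things on the bench where they are.

Things in the scene. Friction and masses are not known exactly. Their poses are not given: they have to be found in the camera images.
- can: bare aluminium spray can with a red cap, lying on its side; it rolls freely, coasts, and slips easily on the cradle. 175 mm long: 140 mm of 65 mm diameter from the base, then the cap, 59 mm diameter. 0.2 to 0.4 kg. Origin on its axis, half-way along. x axis: along the can from cap to base; y and z turn as it rolls (z up at the start). Pushed from well above its axis it wedges instead of rolling
- can_base (a point): centre of the can's flat base, on its axis, 87.5 mm from the origin
- can_cap (a point): centre of the flat end of the red cap, on the can's axis, 87.5 mm from the origin the other way
- cradle: blue folded-sheet labelling cradle, bolted down; place and yaw differ each time. Origin on the bench below the V's bottom line, half-way along. x: along the V to the end stop; y: the way the can is rolled in, over a ramp; z up. All runs from x = -85 to +85 mm; the -85 mm end is open. Far V face rises to y = 42 mm; there an upright back 50 mm high, and a flat flange to y = 75 mm
- v_bottom (a point): point on the V's bottom line, half-way along, 6 mm above the bench. Both faces rise at 30 degrees. The seated can's axis lies 43.5 mm above the bench, right over this line and parallel to the cradle's x axis
- end_stop (a point): point on the inner face of the steel end stop at the height of the seated can's axis (43.5 mm above the bench). The face is upright, square to the V, 85 mm from the V's middle; the plate is 6 mm thick, 66 mm high, and spans y = -28 to +46 mm of the cradle. The seated can's cap end then stands 5 mm proud of the open end
- labels: bystander: roll of white labels lying flat, 90 mm diameter, 40 mm high, behind the cradle's back; origin at the centre of its underside
- tin: bystander: small mixing tin with black agitator lid, 86 mm diameter, 160 mm high; origin at the centre of its underside
- can_blue: bystander: white spray can with blue cap, standing upright, 65 mm diameter, 175 mm high; origin at the centre of its underside
- hardener: bystander: white hardener bottle with red cap, 60 mm diameter, 150 mm high; origin at the centre of its underside
- mixcup: bystander: open grey mixing cup, 84 mm diameter, 100 mm high; origin at the centre of its underside
- swatches: bystander: fanned stack of colour swatches, 120 x 60 x 20 mm; origin at the centre of its underside
- opener: bystander: screwdriver used to open tins, 170 mm long, lying on the bench
- ramp_foot (a point): middle of the foot of the ramp, at bench level, 90 mm before the V's bottom line (cradle y = -90 mm). The can starts on the bench, its axis 110 to 210 mm before this foot, parallel to the V within 0.25 rad, its base towards the end-stop side, its middle 35 to 60 mm short (in cradle x) of the V's middle
- crest (a point): middle of the crest between ramp and V: 20 mm above the bench, at cradle y = -24 mm. The ramp rises straight from the foot to this crest, then the V's near face falls to the bottom line
Mind the look-alikes: they are no part of the job. Leave any purple look-alike of the cradle alone. What is shaped like the can but orange is not meant.

How it is judged:
By the outcome, as a careful person would: the job done as asked, in the order asked, and still so for the second after the job is handed in, with the robot touching nothing.
It also fails if it takes over 58 s, if anything falls off the work surface, if the arm or the gripper's body presses on something with over 40 N, if the wrist force passes 120 N, or if a joint passes its speed limit or range.

## Robot

A 7-joint arm with a two-finger parallel gripper is mounted at the origin on the work surface. World frame = base frame: x ahead of the robot, y to its left, z up, the work surface at z = 0. Lengths are in m, angles in rad, forces in N, time in s.
With the tool pointing down it reaches from about 0.4 to 0.9 m from the base axis. Payload 5.5 kg.
Tool frame: the origin (TCP) lies midway between the tips of the shut fingers; the grasp point (between the pads) lies 19 mm behind it (manip.grip_depth is the distance from the TCP to the grasp point, in m); z points along the fingers, x is the direction in which the jaws open and shut, and the axes are right-handed (so a half turn about z gives the same grasp; the last joint's range is limited). The gripper opens to 92 mm and grips with 3 to 60 N. Pads are 19 mm wide; open, the fingers measure 130 mm over their backs; the gripper's body (75 mm by 190 mm) begins 47 mm behind the grasp point.
Start: joints at [-1.035, 0.501, -0.427, 1.55, 0.221, 1.138, -0.21], TCP at [0.175, 0.626, 0.227] pointing down, gripper open.
Joint ranges: [-2.88, 2.88], [-0.31, 2.03], [-1.54, 1.56], [0.2, 2.42], [-1.41, 4.55], [0.19, 2.02], [-2.57, 2.57]. Speed limits (rad/s): [2.57, 2.57, 3.14, 3.14, 3.14, 3.14, 3.14].

## Interface

Orientations are given as a unit quaternion [x, y, z, w].
In Python, from bench import manip, effector, viewer gives the robot as it stands. Calls block until the motion is done:
- manip.move_pose(position, orientation): joint-space move of the TCP to a pose.
- manip.servo_line(position, ori=None, vel=0.15): straight line of the TCP; ori=None keeps the orientation; vel is the mean speed in m/s.
- manip.movej(angles): joint-space move.
- effector.open_jaws() and effector.close(f_grip=None): open the fingers fully, or close them until they stop; f_grip is the grip in N (None keeps the last).
- manip.sleep(seconds).
- manip.solve_ik(position, orientation): joint angles nearest the present ones, or None.
- viewer.get_image(name): name is "scene" or "side" or "wrist"; returns the picture (384x512x3 uint8, red, green, blue); there is no depth.
- viewer.get_calibration(name): a dict with "vfov" (degrees; the focal length in pixels is half the picture's height over the tangent of half this angle, whatever the lens; pixels are square), "cx", "cy" (the principal point, pixels), "eye" and "attitude" of the camera in the world. Camera axes: x right, y down, z forward; pixel columns grow to the right and rows downward; lengths in m; the calibration is good to about 2 mm. A picture is of the moment at which its call begins: read the wrist's pose just before it. get_calibration takes no time and is no camera call; for the wrist camera it gives the pose at the moment of the call.
A pose or a line that the arm cannot do raises manip.PlanningError and nothing moves.
- manip.hand_in(): hands the job in, once; it reports no verdict.
Readings, each from a call of its own:
- manip.current_clock(): time.
- manip.current_q(): joint angles.
- manip.current_joint_velocities(): joint speeds.
- manip.current_tau(): joint torques, N m.
- manip.current_tool_pos(): TCP position.
- manip.current_tcp_rot(): TCP orientation.
- manip.current_force(): force on the tool from outside, world axes, zero at the start.
- manip.current_wrist_torque(): the same for the moment, N m.
- manip.current_finger_gap(): finger opening in m.
Only numpy, scipy, OpenCV 4.12 (cv2) and the standard library are available. Lean on these libraries where they do the work, as an engineer would, in place of code of your own. Each camera call takes 0.05 s, during which the arm holds its last target. There are 200 camera calls.

## Working session

There is one attempt and no reset: what is moved stays moved. The work goes in short steps, each a Python script; the robot and the scene stay as the last script left them, time stands still between calls to the robot, and variables do not carry over. Pictures are saved under pics/ and viewed, about 8 in all and at most 12, crops included, and the job is handed in when it is done.

```bash
mkdir -p pics; ls
python3 - <<'E'
from bench import manip, effector, viewer
import cv2
for n in ("scene","side"):
    im=viewer.get_image(n); cv2.imwrite(f"pics/{n}0.png",im[:,:,::-1])
    c=viewer.get_calibration(n); print(n,c)
print(manip.current_clock(),manip.current_tcp_rot(),viewer.get_calibration("wrist"))
E
```

```text
pics
scene {'vfov': 51.18681686009684, 'cx': 252.4648452232928, 'cy': 186.25221060524103, 'eye': array([ 1.51125112, -0.19716391,  0.64339205]), 'attitude': array([ 0.65917431,  0.56442321, -0.33100488, -0.37060955])}
side {'vfov': 49.06482261709649, 'cx': 253.78218186594114, 'cy': 193.81549274602145, 'eye': array([ 0.47604469, -0.82828802,  0.88403859]), 'attitude': array([ 0.92524087, -0.03330949,  0.01803411, -0.37748456])}
0.1 [ 7.96657915e-01  6.04429784e-01 -7.32000482e-04  5.16863392e-04] {'vfov': 71.37096294340968, 'cx': 252.76900105736172, 'cy': 189.86134768880706, 'eye': array([0.09670335, 0.64769275, 0.3829586 ]), 'attitude': array([0.78744617, 0.59748987, 0.09052609, 0.12140594])}
```

View pics/scene0.png

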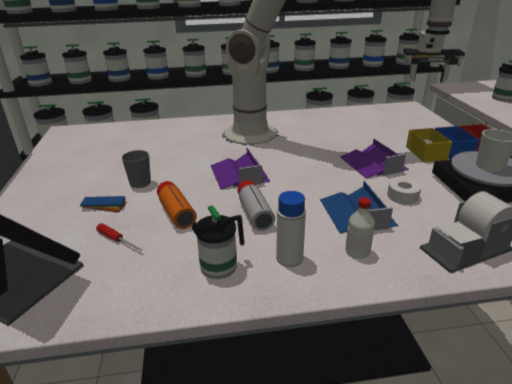

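View pics/side0.png

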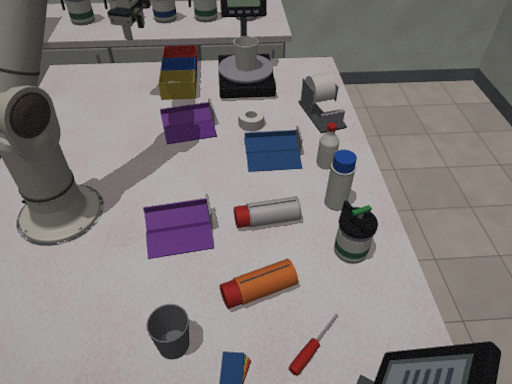

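```bash
cat > h.py <<'E'
import numpy as np, cv2
from scipy.spatial.transform import Rotation as R
def ray(c,uv):
    f=192/np.tan(np.radians(c['vfov'])/2)
    d=np.array([(uv[0]-c['cx'])/f,(uv[1]-c['cy'])/f,1.])
    return R.from_quat(c['attitude']).apply(d)
def at_z(c,uv,z):
    d=ray(c,uv); e=np.array(c['eye']); return e+d*(z-e[2])/d[2]
def proj(c,p):
    f=192/np.tan(np.radians(c['vfov'])/2)
    v=R.from_quat(c['attitude']).inv().apply(np.atleast_2d(p)-c['eye'])
    return np.c_[v[:,0]/v[:,2]*f+c['cx'],v[:,1]/v[:,2]*f+c['cy']]
def crop(im,u0,u1,v0,v1,s,name):
    o=cv2.resize(im[v0:v1,u0:u1,::-1],None,fx=s,fy=s,interpolation=cv2.INTER_CUBIC)
    for u in range((u0//20+1)*20,u1,20):
        cv2.line(o,((u-u0)*s,0),((u-u0)*s,6),(0,0,255),1);cv2.putText(o,str(u),((u-u0)*s-10,18),0,.4,(0,0,255))
    for v in range((v0//20+1)*20,v1,20):
        cv2.line(o,(0,(v-v0)*s),(6,(v-v0)*s),(0,0,255),1);cv2.putText(o,str(v),(8,(v-v0)*s+4),0,.4,(0,0,255))
    cv2.imwrite(name,o)
E
python3 - <<'E'
from h import *
from bench import viewer
im=viewer.get_image("side"); crop(im,215,365,115,255,5,"pics/c1.png")
c=viewer.get_calibration("side")
for uv,z in [((240,216),.03),((299,210),.03),((249,169),0),((300,167),0),((250,121),0),((340,205),0),((352,250),0),((328,163),0),((187,122),0),((178,228),0)]: print(uv,at_z(c,uv,z))
E
```

```text
(240, 216) [ 0.50254416 -0.07576118  0.03      ]
(299, 210) [ 0.66504613 -0.06489279  0.03      ]
(249, 169) [0.54172874 0.14380649 0.        ]
(300, 167) [0.7022328  0.14251109 0.        ]
(250, 121) [5.62266115e-01 3.95566957e-01 1.11022302e-16]
(340, 205) [ 7.92298426e-01 -2.68484846e-02  1.11022302e-16]
(352, 250) [ 0.78858369 -0.18704845  0.        ]
(328, 163) [0.79398028 0.15543957 0.        ]
(187, 122) [0.34025816 0.4038226  0.        ]
(178, 228) [ 0.33302195 -0.08124414  0.        ]
```

View pics/c1.png

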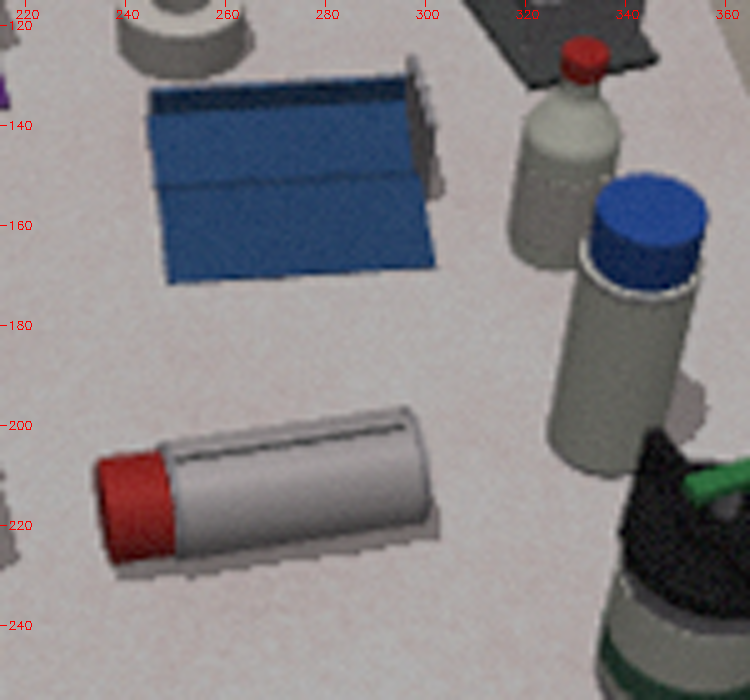

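```bash
cat >> h.py <<'E'
def down(yaw): return (R.from_euler('z',yaw)*R.from_euler('x',np.pi)).as_quat()
E
python3 - <<'E'
from h import *
from bench import viewer,manip,effector
for y in (0,np.pi):
  for p in [(.58,-.03,.3),(.58,-.15,.03),(.6,.15,.04),(.43,.2,.03)]:
    q=manip.solve_ik(p,down(y)); print(y,p,None if q is None else np.round(q,2))
manip.move_pose([.58,-.03,.3],down(0))
c=viewer.get_calibration("wrist"); im=viewer.get_image("wrist")
np.save("w1.npy",im); cv2.imwrite("pics/w1.png",im[:,:,::-1])
import pickle; pickle.dump(c,open("w1.pkl","wb")); print(c,manip.current_clock())
E
```

```text
0 (0.58, -0.03, 0.3) [-0.14  0.28  0.18  1.66 -0.05  1.2   0.05]
0 (0.58, -0.15, 0.03) [ 0.02  0.64  0.25  1.83 -0.23  0.7   0.4 ]
0 (0.6, 0.15, 0.04) [-0.3   0.64  0.01  1.77 -0.01  0.74 -0.28]
0 (0.43, 0.2, 0.03) [-0.46  0.47 -0.04  2.12  0.04  0.54 -0.53]
3.141592653589793 (0.58, -0.03, 0.3) [-0.93  0.78  1.53  1.68 -0.79  1.46 -2.45]
3.141592653589793 (0.58, -0.15, 0.03) [-0.62  1.22  1.35  1.85 -1.28  1.27 -2.  ]
3.141592653589793 (0.6, 0.15, 0.04) [ 0.13  0.72 -0.58  1.75  0.51  0.83  2.46]
3.141592653589793 (0.43, 0.2, 0.03) [-0.    0.55 -0.59  2.11  0.52  0.63  2.19]
{'vfov': 71.37096294340968, 'cx': 252.76900105736172, 'cy': 189.86134768880706, 'eye': array([0.5798332 , 0.05290881, 0.45698632]), 'attitude': array([ 9.88451623e-01,  1.07276133e-03, -4.68220358e-05,  1.51532952e-01])} 2.9333
```

View pics/w1.png

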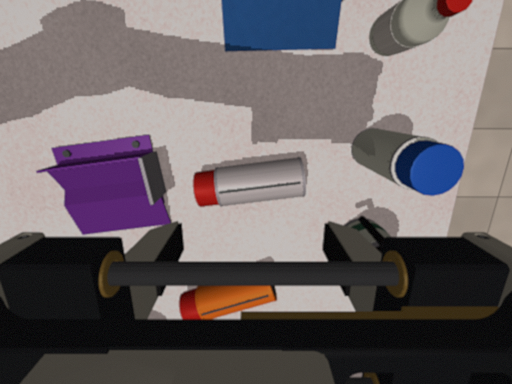

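Run:
```python
from h import *
im=np.load("w1.npy"); crop(im,180,360,25,220,3,"pics/c2.png")
```

```text
(no output)
```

View pics/c2.png

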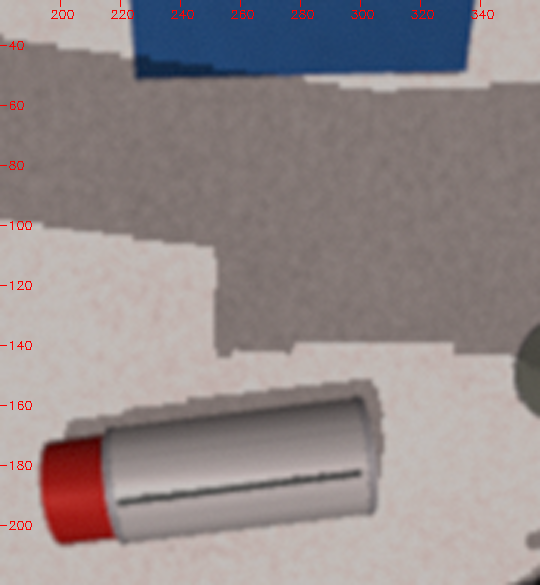

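Run:
```python
from h import *
import pickle
from scipy.optimize import least_squares
from bench import viewer
w=pickle.load(open("w1.pkl","rb")); s=viewer.get_calibration("side")
# cradle: corners
obs=[(w,(225,50.8),(-85,-90,0)),(w,(335.5,48.8),(85,-90,0)),(s,(248.5,171.5),(-85,-90,0)),(s,(302,168.2),(85,-90,0)),(s,(246.5,152.5),(-85,-24,20)),(s,(298,149.3),(85,-24,20))]
def f(p): 
    r=R.from_euler('z',p[2]); o=np.array([p[0],p[1],0])
    return np.concatenate([proj(c,o+r.apply(np.array(m)/1000.))[0]-uv for c,uv,m in obs])
r=least_squares(f,[.62,.22,0]); print("cradle",r.x,np.round(r.fun,1))
for c,uv,m in obs[:4]: print(at_z(c,uv,0))
A=at_z(w,(217.5,187),.0325);B=at_z(w,(302,177),.0325); yaw=np.arctan2(*(B-A)[1::-1])
b=at_z(w,(304.5,180),.062);k=at_z(w,(194.5,182),.058); print("can",A,B,yaw,b,k,np.linalg.norm((b-k)[:2]))
u=np.array([np.cos(yaw),np.sin(yaw)]); t=((b+k)/2)[:2]; mid=A[:2]+u*((t-A[:2])@u); print("mid",mid)
y=r.x[2]; M=R.from_euler('z',-y).as_matrix()[:2,:2]; print("can in cradle",M@(mid-r.x[:2]),yaw-y)
print("orange side",at_z(s,(297,268),.03),at_z(s,(240,278),.03))
```

```text
cradle [0.6201856  0.22536378 0.02005389] [ 0.2  0.1  0.2 -0.1 -0.8 -0.2 -0.2 -0.1 -0.6  0.1  0.7  0.4]
[ 5.36702325e-01  1.33815562e-01 -5.55111512e-17]
[0.70661037 0.13693025 0.        ]
[5.39405249e-01 1.32412658e-01 1.11022302e-16]
[0.70763993 0.13652793 0.        ]
can [ 0.52142316 -0.07552997  0.0325    ] [ 0.66059694 -0.05809409  0.0325    ] 0.12463200855306344 [ 0.65908226 -0.05511241  0.062     ] [ 0.48958047 -0.05979683  0.058     ] 0.1695665124629232
mid [ 0.57574329 -0.06872467]
can in cradle [-0.05033059 -0.29313814] 0.10457811795856964
orange side [ 0.63165594 -0.25284986  0.03      ] [ 0.49227392 -0.27154191  0.03      ]
```

```bash
cat >> h.py <<'E'
CR=np.array([.6202,.2254,.0]); CY=.0200
def cr(x,y,z): return list(CR+R.from_euler('z',CY).apply([x/1000,y/1000,z/1000]))
E
python3 - <<'E'
from h import *
from bench import viewer,manip,effector
yaw=.1246; u=np.array([-np.sin(yaw),np.cos(yaw)])
p=np.array([.5757,-.0687])-u*.064
manip.move_pose([*p,.12],down(yaw))
manip.servo_line([*p,.015],vel=.12)
print(manip.current_clock(),manip.current_force(),manip.current_finger_gap())
manip.servo_line(cr(-57,-150,15),down(CY),vel=.06)
print(manip.current_clock(),manip.current_force())
manip.sleep(.3)
c=viewer.get_calibration("wrist");im=viewer.get_image("wrist"); a=viewer.get_image("side")
cv2.imwrite("pics/w2.png",np.hstack([im,cv2.resize(a[80:270,180:380],None,fx=1.4,fy=384/190)])[:,:,::-1])
E
```

```text
4.8 [0.17650264 0.06006922 0.79110455] 0.09154473836609191
8.4 [-0.11761957 -1.17456394  0.65230025]
```

View pics/w2.png

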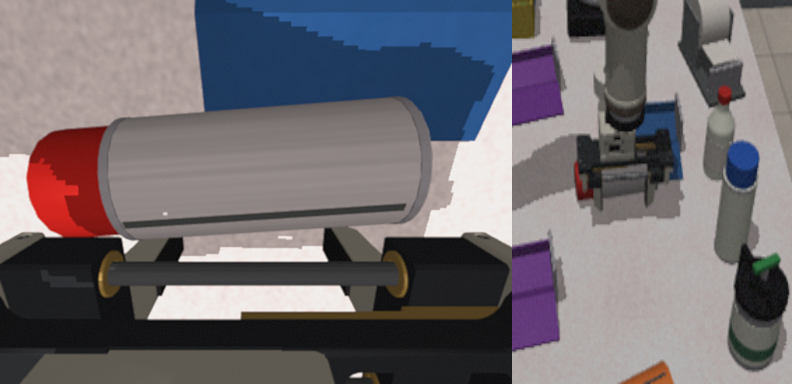

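Run:
```python
from h import *
from bench import viewer,manip,effector
manip.servo_line(cr(-60,-120,20),vel=.04); print(manip.current_force())
manip.servo_line(cr(-60,-60,31),vel=.04); print(manip.current_force())
manip.sleep(.5)
print(manip.current_clock(),manip.current_force())
im=viewer.get_image("wrist"); a=viewer.get_image("side")
cv2.imwrite("pics/w3.png",np.hstack([im,cv2.resize(a[80:270,180:380],None,fx=1.4,fy=384/190)])[:,:,::-1])
```

```text
[-0.35435136 -0.65735583 -0.34672497]
[ 0.73119807 -0.12157692  0.17284511]
11.8917 [-0.49026572  0.28576155 -0.50359554]
```

View pics/w3.png

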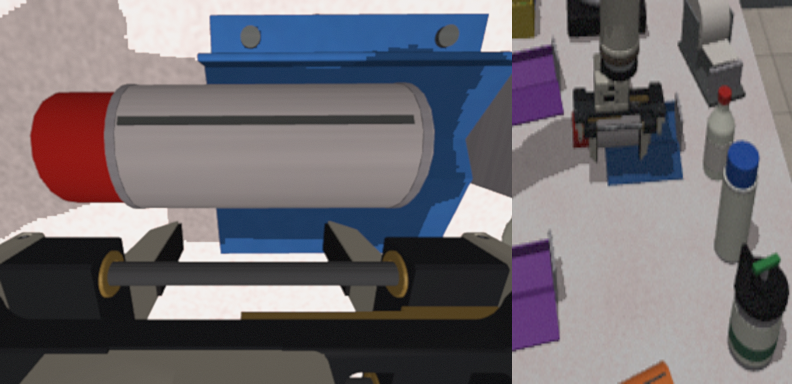

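Run:
```python
from h import *
from bench import viewer,manip,effector
manip.servo_line(cr(-60,-95,45),vel=.15)
manip.servo_line(cr(-70,-95,150),vel=.25)
effector.close(10)
manip.move_pose(cr(-207,0,150),down(CY))
manip.servo_line(cr(-207,0,32),vel=.15)
print(manip.current_clock(),manip.current_force(),manip.current_finger_gap())
f0=manip.current_force()
manip.servo_line(cr(-140,0,32),vel=.05); print(manip.current_force()-f0)
manip.servo_line(cr(-118,0,32),vel=.04); print(manip.current_force()-f0)
x=-118
while x<-94:
    x+=1.5; manip.servo_line(cr(x,0,32),vel=.03); f=manip.current_force()-f0
    print(x,np.round(f,1))
    if f[0]<-6: break
print(manip.current_clock())
im=viewer.get_image("wrist"); a=viewer.get_image("side")
cv2.imwrite("pics/w4.png",np.hstack([im,cv2.resize(a[80:270,180:380],None,fx=1.4,fy=384/190)])[:,:,::-1])
```

```text
16.0417 [0.39491732 0.81526435 0.60878137] 0.0006410747544497218
[-0.73500714 -0.58247481 -0.6209268 ]
[ 0.83830689 -0.93862431 -0.44606625]
-116.5 [ 0.1 -1.3 -0.4]
-115.0 [-2.2 -1.4 -0.8]
-113.5 [-1.4 -0.2  0. ]
-112.0 [-0.1 -0.5 -0.2]
-110.5 [-0.9 -0.6 -2. ]
-109.0 [-5.5 -1.2  2.6]
-107.5 [-9.5 -1.1  6.4]
19.9833
```

View pics/w4.png

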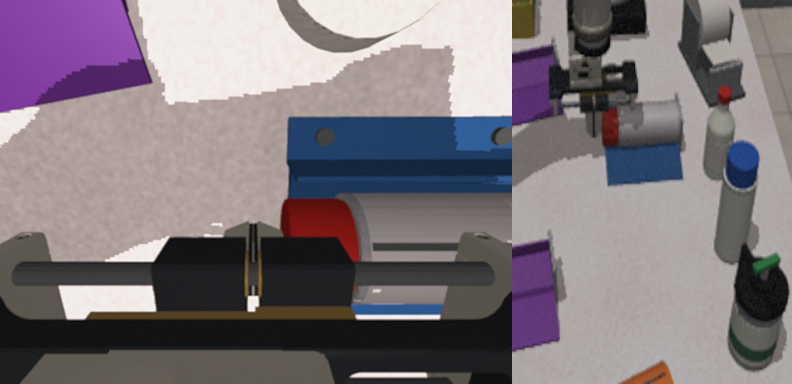

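Run:
```python
from h import *
from bench import viewer,manip,effector
manip.servo_line(cr(-150,0,32),vel=.05)
manip.servo_line(cr(-190,0,150),vel=.2)
manip.move_pose(cr(40,-85,200),down(CY)); manip.sleep(.3)
print(manip.current_clock())
im=viewer.get_image("wrist"); b=viewer.get_image("scene")
np.save("w5.npy",im)
cv2.imwrite("pics/w5.png",im[:,:,::-1])
```

```text
23.1417
```

View pics/w5.png

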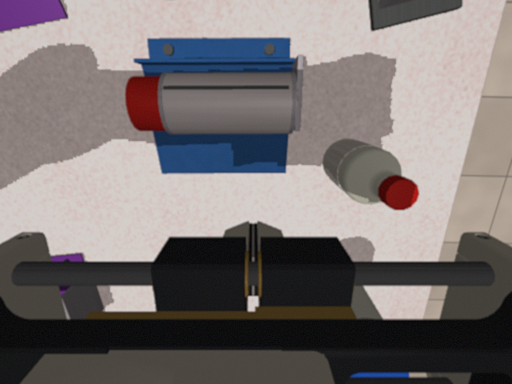

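Run:
```python
from h import *
from bench import viewer
c=viewer.get_calibration("wrist")
im=np.load("w5.npy"); crop(im,115,325,30,180,3,"pics/c3.png")
print("stop face top",proj(c,[cr(85,0,66),cr(85,46,66)]),"base top",proj(c,[cr(85,0,76)]),"cap top",proj(c,[cr(-90,0,73)]))
```

```text
stop face top [[296.62498274 102.91188691]
 [298.94783431  53.82073748]] base top [[298.1891988  102.80632047]] cap top [[124.74178078 102.73188344]]
```

View pics/c3.png

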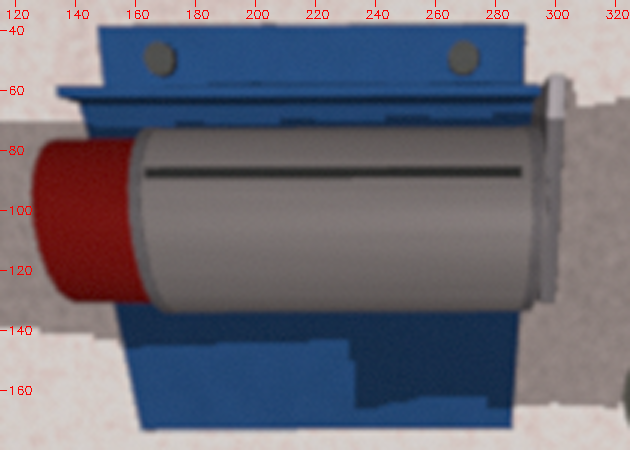

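```bash
python3 -c "
from bench import manip
manip.hand_in(); print(manip.current_clock())"
```

```text
the job is handed in; nothing more can be done
the job is handed in; nothing more can be done
```

The silver red-capped can is lying in the V of the blue cradle with its base against the end stop, and the job is handed in. I rolled it over the bench and up the ramp with the open fingers. Then I pushed its capped end along the V with the closed fingers.

**End stop:** the push force climbed from about 1 N to 9.5 N with the tool 109 to 107.5 mm before the V's middle. I had expected contact at 109 mm.

**Last picture:** the base rim meets the stop plate with no visible gap. The cap end is about 1 pixel from where it should be for a fully seated can.

**Time and clearance:** the clock read about 23 s at the last picture. The gripper was clear of everything at hand-in.

**Bystanders and look-alikes:** I never moved into any of them. I did not check each one separately at the end, as the last picture shows only some of them.

**Small disagreements:**
- The can measured 169.5 mm long in the picture, against 175 mm given.
- It ended up about 10 mm further towards the open end than planned while rolling, which the end push took up.
- A 6 N upward force showed on the tool at the final press. I did not trace its cause.

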